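Screw the cap onto the clamped sample jar

ROBOT

A 6-joint arm with a two-finger parallel gripper is mounted at the origin on a cart in front of the work surface, level with it; the furniture and walls round the work are solid. World frame = base frame: x ahead of the robot, y to its left, z up, the work surface at z = 0. Lengths are in m, angles in rad, forces in N, time in s.
With the tool pointing down it reaches from about 0.375 to 0.9 m from the base axis. Payload 3.1 kg.
Tool frame: the origin (TCP) lies at the very end of the fingers, on their centre line; the grasp point (between the pads) lies 19 mm behind it (manip.grasp_offset is the distance from the TCP to the grasp point, in m); y points along the fingers, z is the direction in which the jaws open and shut, and the axes are right-handed (so a half turn about y gives the same grasp; the last joint's range is limited). The gripper opens to 85 mm and grips with 20 to 120 N. Pads are 22 mm wide; open, the fingers measure 114 mm over their backs; the gripper's body (76 mm by 85 mm) begins 54 mm behind the grasp point. The pads swing forward as they close: fully open they stand 13 mm farther back than shut.
Start: joints at [-1.361, 0.527, 1.433, -0, 1.181, -0.178], TCP at [0.236, -0.579, 0.231] pointing down, gripper open.
Joint ranges: [-3.08, 3.08], [-0.75, 2.2], [0.22, 2.44], [-1.43, 4.57], [0, 2.65], [-2.85, 2.85]. Speed limits (rad/s): [2.79, 2.79, 3.14, 3.14, 3.14, 3.14].

INTERFACE

Orientations are given as a unit quaternion [x, y, z, w].
In Python, from station import manip gives the robot as it stands.
- The arm moves only by the tool apply_moves, never from a script. Its argument "motion" is a list of rows, each a list of 5 numbers: the finger opening in mm, from 0 to 85.4, then the shift along the tool's x, y, z in units of 30 mm (1.0 is 30 mm), then the turn about the tool's y in units of 10 degrees (1.0 is 10 degrees). In form: [[fingers, x, y, z, twist], ...]. A call has 1 to 12 rows; each row is the pose to reach, as a shift and turn from the pose commanded when the call began, along the tool's axes at that moment; what a row does not reach only later rows make up. A row lasts 1/8 s, in which the tool goes at most 62.5 mm and 10.7 degrees, less where a joint would pass 70% of its speed; a pose out of reach is approached as far as the arm can. A call with a gripper value outside its range is refused whole. The fingers move at their own pace and stop on an object; "squeeze" is the grip in N (left out, the last holds). Time passes only in rows, so rows that repeat a pose let the fingers close. It gives the time, the measured TCP pose, the force and the opening at its end, in the units of the state.
- manip.sense(): the state, without advancing time (a new reading comes with each control period).
- manip.snapshot(name): name is "scene" or "top"; returns the picture (384x512x3 uint8, red, green, blue); there is no depth.
- manip.get_calibration(name): a dict with "intrinsics" (3x3 intrinsics, pixels), "extrinsics" (4x4, takes a point from camera to world coordinates). Camera axes: x right, y up, looking along -z (the intrinsics and any distortion apply to the point x, -y, -z); pixel columns grow to the right and rows downward; lengths in m; the calibration is good to about 2 mm. A picture is of the moment at which its call begins. get_calibration takes no time and is no camera call.
- manip.sign_off(): hands the job in, once; it reports no verdict.
The state is a dict: "t": time; "q": joint angles; "qd": joint speeds; "tau": joint torques, N m; "tcp_pos": TCP position; "tool_rot": TCP orientation; "force": force on the tool from outside, world axes, zero at the start; "ft_torque": the same for the moment, N m; "finger_gap": opening from 0.0 (shut) to 1.0 (fully open).
Only numpy, scipy, OpenCV 4.12 (cv2) and the standard library are available. Lean on these libraries where they do the work, as an engineer would, in place of code of your own. Each camera call takes 0.05 s, during which the arm holds its last target.

TASK

Close the clamped sample jar with its screw cap: set the cap level on the threaded neck, feel for the thread start by turning it gently backward (anticlockwise from above) until it drops, then screw it clockwise until it is fully home, and let go. Keep your force light, so that the jar neither gets pressed hard nor twists far round in its rubber-lined clamp, and leave the two petri dishes and the forceps beside the work undisturbed.

Things in the scene. Friction and masses are not known exactly. Their poses are not given: they have to be found in the camera images.
- cap_center (a point): Centre, half-way up, of the loose round grey screw cap: 61 mm across the ribs, 31 mm high, about 80 g, standing mouth down, its lower edge 15.5 mm below this point; z is its axis, up. Grip across the ribs from above, any yaw. Four round stub lugs, 5.5 mm thick, 90 degrees apart, stick inward from the skirt, centres 3 mm above its lower edge, leaving a 41 mm mouth.
- jar_mouth (a point): Centre of the top of the jar's white threaded neck, 119 mm above the table; z up. Core 38 mm across, top chamfered to 32 mm over 4 mm. Four thread starts 90 degrees apart; their angle is NOT given by this yaw, differs each time and must be felt or seen. With the lugs lying on top of the thread the cap's centre is 7 mm above this point (11 mm if they stand on the stops).
- thread_entry (a point): On the jar's axis, where the cap's lower edge is when its lugs have dropped into the thread's entry: 11 mm lower than on top of the thread. A backward turn (anticlockwise from above, at most 90 degrees) brings the lugs over the entries; upright stops end it there. Loose, the cap falls in; held, it must be lowered. Turned clockwise on top of the thread, the lugs jam against the stops.
- thread_home (a point): On the jar's axis, where the cap's lower edge is when it is fully home, 4 mm below thread_entry (about 2 mm above the jar's shoulder). Clockwise from the entry's stop the channel is level for 14 degrees, then falls 4 mm in 52 degrees to the end stop (66 degrees in all), with 1.7 mm of play up and down.
- jar (a joint): Twist of the jar in its rubber-lined clamp, rad, 0 at rest, positive anticlockwise from above. It springs, 4 N m per rad: the reading is the torque on the jar divided by 4. It must stay within 0.15 rad (0.6 N m) either way.
- jar_clamp: Grey round bench clamp fixed to the table: foot 110 mm across, cup 72 mm across and 42 mm high with two small thumb screws. It holds the clear round jar (54 mm across; shoulder 57 mm across, 94 mm above the table). Origin at the centre of its underside. All contact forces on the jar together must stay below 40 N.
- dish_small: Small covered petri dish, 60 mm across, 14 mm high, beside the cap towards the robot; bystander. Origin at its underside's centre.
- dish_large: Covered petri dish, 90 mm across, 14 mm high; bystander. Origin at its underside's centre.
- forceps: Slim steel forceps lying flat, 131 mm long, 12 mm wide, 9 mm high; bystander. Origin at its underside's centre.
Not all that is in view belongs to the job. Several things look just like the part that bears cap_center: the one meant starts nearest to the robot's base.

How it is judged:
On the way:
1. the cap has dropped level into the thread start (z of cap_center in the frame of jar_mouth below -0.002 m and horizontal distance between cap_center and jar_mouth below 0.004 m and angle between cap_center's own z axis and vertical below 0.08 rad), for 0.2 s.
At the end, for the whole second after the job is handed in: The cap is screwed fully home on the jar: its centre at least 6.9 mm below the top of the neck (within about 1 mm of the end of the thread), within 3 mm of the jar's axis, level within 0.05 rad, at rest and released; the jar is not twisted (within 0.05 rad) (z of cap_center in the frame of jar_mouth below -0.0069 m and horizontal distance between cap_center and jar_mouth below 0.003 m and angle between cap_center's own z axis and vertical below 0.05 rad and linear speed of cap below 0.01 m/s and value of joint jar between -0.05 and 0.05 rad); the robot touches nothing.
It fails at once if the jar is twisted more than 0.15 rad in its clamp (overtorqued, jammed or cross-threaded) (value of joint jar above 0.15 rad or value of joint jar below -0.15 rad).
It fails at once if the cap or the robot bears on the clamped jar with more than 40 N in all (contact force between any of cap, the arm and jar_clamp above 40 N).
It fails at once if a bystander (petri dish or forceps) is moved by more than 20 mm (distance of any of dish_small, dish_large, forceps from where it was at the start of the episode above 0.02 m).
It also fails if it takes over 67 s, if anything falls off the work surface, if the arm or the gripper's body presses on something with over 40 N, if the wrist force passes 120 N, or if a joint passes its speed limit or range.

## Working session

There is one attempt and no reset: what is moved stays moved. The work goes in short steps, Python scripts to look and compute and a tool call to move; the robot and the scene stay as the last step left them, time stands still between calls to the robot, and variables do not carry over. Pictures are saved under pics/ and viewed, and the job is handed in when it is done.

Besides the shell and the picture viewer there is one more tool, called after "Request:" by a JSON object that holds its "name" and its "arguments". apply_moves: Moves the arm, as the interface text tells. Its arguments: {"type":"object","properties":{"motion":{"type":"array"},"squeeze":{"type":"number"}},"required":["motion"]}

```bash
ls; mkdir -p pics; python3 - <<'E'
from station import manip
import cv2,json
for n in("scene","top"):
    cv2.imwrite(f"pics/{n}0.png",manip.snapshot(n)[...,::-1])
    print(manip.get_calibration(n))
print(manip.sense(), manip.grasp_offset)
E
```

```text
pics
{'intrinsics': array([[482.41609369,   0.        , 255.65018092],
       [  0.        , 482.41609369, 186.59460745],
       [  0.        ,   0.        ,   1.        ]]), 'extrinsics': array([[-0.73538642,  0.45807781, -0.49937114, -0.00230552],
       [-0.67755359, -0.50933985,  0.53056013,  0.54831129],
       [-0.0113118 ,  0.72851742,  0.68493387,  0.82431445],
       [ 0.        ,  0.        ,  0.        ,  1.        ]])}
{'intrinsics': array([[406.72778391,   0.        , 256.51936657],
       [  0.        , 406.72778391, 190.78740023],
       [  0.        ,   0.        ,   1.        ]]), 'extrinsics': array([[-0.01597547,  0.98677806, -0.16128809,  0.36220301],
       [-0.99968373, -0.01889664, -0.01659372, -0.03583893],
       [-0.01942212,  0.16097198,  0.98676786,  0.92018147],
       [ 0.        ,  0.        ,  0.        ,  1.        ]])}
{'t': 0.1, 'q': array([-1.36149075e+00,  5.28377079e-01,  1.43377929e+00, -3.13367605e-06,
        1.18138792e+00, -1.78474052e-01]), 'qd': array([ 0.00031999, -0.0020353 , -0.00260134, -0.00022509, -0.00118753,
        0.00052367]), 'tau': array([-1.16852341e-03, -4.43304563e+01, -1.78586304e+01, -2.57857437e-04,
        3.91297144e-03, -3.74277164e-06]), 'tcp_pos': array([ 0.23623954, -0.57793908,  0.23042745]), 'tool_rot': array([-0.13625541,  0.69454664, -0.69316682,  0.13623209]), 'force': array([ 0.00301169, -0.08120905, -0.14192306]), 'ft_torque': array([ 0.02828773,  0.01808239, -0.02578114]), 'finger_gap': 1.0005543105724133} 0.0187
```

View pics/scene0.png

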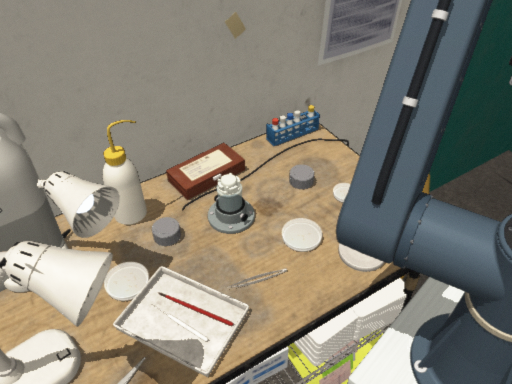

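View pics/top0.png

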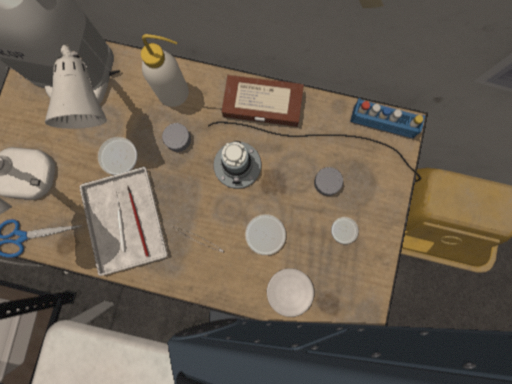

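The scene view shows the clamp and neck at about (229,190) and two grey caps, at (302,176) and (167,231). In the top view the caps are at (329,181) and (176,137), the neck at (236,155) and the small dish at (344,230). I'll enlarge these areas next.

```bash
cat > h.py <<'E'
import numpy as np,cv2
from station import manip
def crop(n,src,box,f,out):
    im=cv2.imread(src);x0,y0,x1,y1=box
    cv2.imwrite(out,cv2.resize(im[y0:y1,x0:x1],None,fx=f,fy=f,interpolation=cv2.INTER_CUBIC))
def ray(n,u,v):
    c=manip.get_calibration(n);K=c['intrinsics'];T=c['extrinsics']
    d=np.linalg.inv(K)@[u,v,1];d=T[:3,:3]@[d[0],-d[1],-d[2]]
    return T[:3,3],d
def at(n,u,v,z):
    o,d=ray(n,u,v);return o+d*(z-o[2])/d[2]
def proj(n,p):
    c=manip.get_calibration(n);K=c['intrinsics'];T=c['extrinsics']
    p=np.atleast_2d(p);q=(p-T[:3,3])@T[:3,:3];q=q*[1,-1,-1];q=q@K.T
    return q[:,:2]/q[:,2:]
E
python3 - <<'E'
from h import *
for u,v in((329,181),(176,137)): 
    p=at('top',u,v,.031);print(p,np.hypot(p[0],p[1]))
print(at('top',236,155,.119),at('top',344,230,.014),at('top',266,235,.014),at('top',290,292,.014))
crop('top','pics/top0.png',(190,120,370,260),4,'pics/t1.png')
crop('scene','pics/scene0.png',(190,150,340,260),5,'pics/s1.png')
E
```

```text
[ 0.52644108 -0.18188704  0.031     ] 0.5569767602500877
[0.63492688 0.16018882 0.031     ] 0.6548225766711616
[0.56745671 0.01805966 0.119     ] [ 0.41867078 -0.21285029  0.014     ] [ 0.41059113 -0.04003678  0.014     ] [ 0.28679292 -0.08958379  0.014     ]
```

View pics/t1.png

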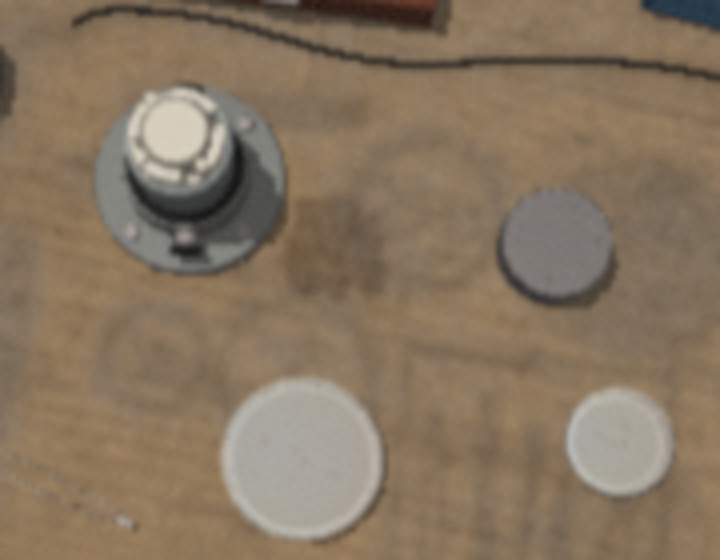

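View pics/s1.png

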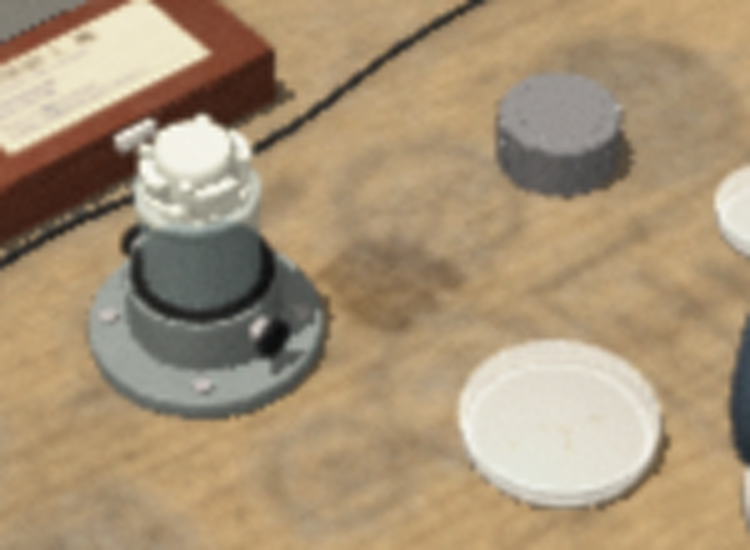

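```bash
cat > ov.py <<'E'
from h import *
def overlay(n,src,circs,box,f,out):
    im=cv2.imread(src);x0,y0,x1,y1=box
    c=cv2.resize(im[y0:y1,x0:x1],None,fx=f,fy=f,interpolation=cv2.INTER_CUBIC)
    for x,y,z,r,col in circs:
        a=np.linspace(0,2*np.pi,73)
        P=np.c_[x+r*np.cos(a),y+r*np.sin(a),0*a+z]
        q=((proj(n,P)-[x0,y0]+.5)*f-.5)
        cv2.polylines(c,[np.round(q*8).astype(np.int32)],True,col,1,cv2.LINE_AA,3)
    cv2.imwrite(out,c)
E
python3 - <<'E'
from ov import *
for u,v,z in((234,152.3,.119),(329,180.3,.031)): print(at('top',u,v,z))
print(at('scene',190+195/5,150+148/5,.119),at('scene',190+560/5,150+112/5,.031))
# image-based: white top
J=at('top',234,152.3,.119);C=at('top',329,180.3,.031)
ci=[(J[0],J[1],.119,.016,(0,0,255)),(J[0],J[1],.094,.0285,(0,255,0)),(J[0],J[1],.0,.055,(255,0,0)),(C[0],C[1],.031,.0305,(0,0,255)),(C[0],C[1],0,.0305,(0,255,0))]
overlay('top','pics/top0.png',ci,(205,130,355,210),5,'pics/t2.png')
overlay('scene','pics/scene0.png',ci,(190,150,340,260),5,'pics/s2.png')
E
```

```text
[0.57317572 0.02207903 0.119     ]
[ 0.52801864 -0.1819574   0.031     ]
[0.56994509 0.02434478 0.119     ] [ 0.52554211 -0.18061558  0.031     ]
```

View pics/t2.png

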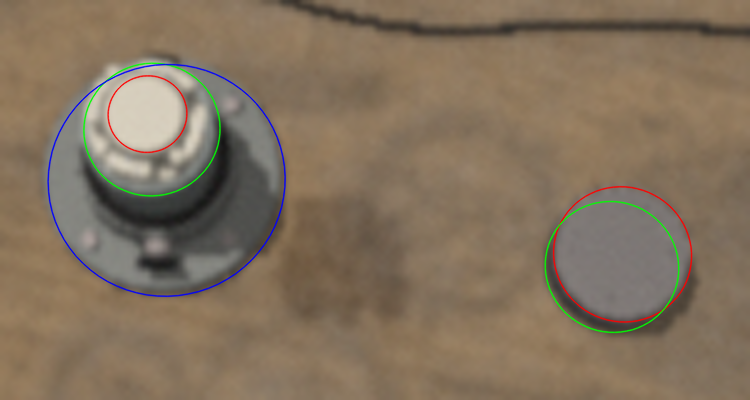

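View pics/s2.png

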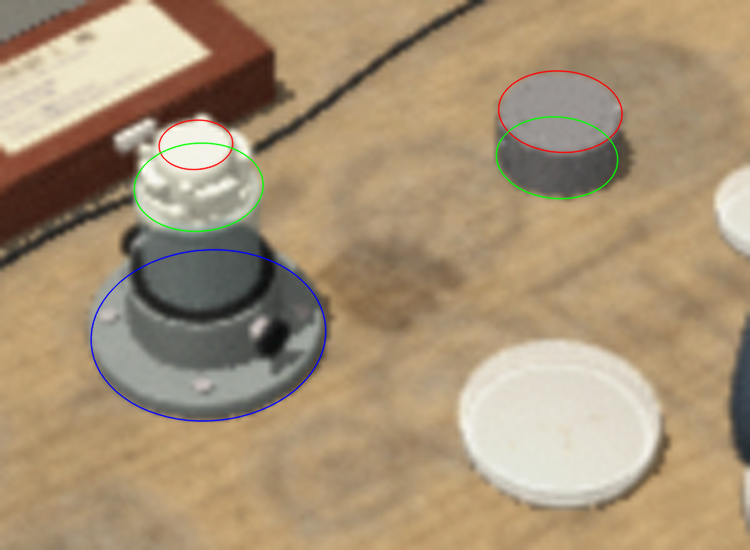

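```bash
cat >> h.py <<'E'
from scipy.spatial.transform import Rotation as Ro
def st():
    s=manip.sense();R=Ro.from_quat(s['tool_rot']).as_matrix()
    return s,R
def show():
    s,R=st();print('t',round(s['t'],2),'tcp',s['tcp_pos'].round(4),'F',s['force'].round(2),'M',s['ft_torque'].round(2),'gap',round(s['finger_gap']*85.4,1),'q6',s['q'][5].round(3),'zaxis yaw',np.degrees(np.arctan2(R[1,2],R[0,2])).round(2),'tilt',np.degrees(np.arccos(-R[2,1])).round(2))
def go(p,yaw=None):
    s,R=st();d=R.T@(np.array(p)-s['tcp_pos'])
    print('units',(d/.03).round(3),end=' ')
    if yaw is not None:
        c=np.degrees(np.arctan2(R[1,2],R[0,2]));e=(-(yaw-c)+90)%180-90;print('twist',round(e/10,3),end='')
    print()
E
python3 - <<'E'
from h import *
show(); s,R=st(); print(R.round(3))
go((.527,-.1815,.15),90); go((.527,-.1815,.1),90)
E
```

```text
t 0.1 tcp [ 0.2362 -0.5779  0.2304] F [ 0.   -0.08 -0.14] M [ 0.03  0.02 -0.03] gap 85.4 q6 -0.178 zaxis yaw -67.78 tilt 0.11
[[-0.926 -0.     0.378]
 [-0.378  0.002 -0.926]
 [-0.    -1.    -0.002]]
units [-13.968   2.702  -8.563] twist 2.222
units [-13.968   4.369  -8.56 ] twist 2.222
```

Request:
{"name": "apply_moves", "arguments": {"motion": [[85, -1.4, 0, -0.85, 0.2], [85, -2.9, 0, -1.8, 0.5], [85, -4.5, 0, -2.8, 0.8], [85, -6.1, 0.2, -3.75, 1.1], [85, -7.7, 0.5, -4.7, 1.4], [85, -9.3, 1, -5.7, 1.7], [85, -10.9, 1.5, -6.7, 2.0], [85, -12.4, 2, -7.6, 2.2], [85, -13.5, 2.5, -8.3, 2.22], [85, -13.97, 2.7, -8.56, 2.22], [85, -13.97, 2.7, -8.56, 2.22], [85, -13.97, 2.7, -8.56, 2.22]]}}

```text
t: 1.6
tcp_pos: [0.527, -0.1836, 0.1507]
tool_rot: [-0.0, -0.707, 0.707, 0.0]
force: [-0.1, -0.1, -0.0]
finger_gap: 0.996
```

```bash
python3 - <<'E'
from ov import *
show()
C=(.5268,-.1815)
ci=[(C[0],C[1],.031,.0305,(0,0,255)),(C[0],C[1],0,.0305,(0,255,0))]
for n,b in(("scene",(240,60,400,180)),("top",(260,120,410,230))):
    cv2.imwrite(f"pics/{n}3.png",manip.snapshot(n)[...,::-1])
    overlay(n,f"pics/{n}3.png",ci,b,5,f"pics/{n}3o.png")
go((.527,-.1815,.003),90)
E
```

```text
t 1.6 tcp [ 0.527  -0.1836  0.1507] F [-0.07 -0.07 -0.04] M [ 0.02 -0.    0.04] gap 85.0 q6 1.037 zaxis yaw -90.04 tilt 0.05
units [ 1.000e-03  4.929e+00 -8.100e-02] twist -0.009
```

View pics/scene3o.png

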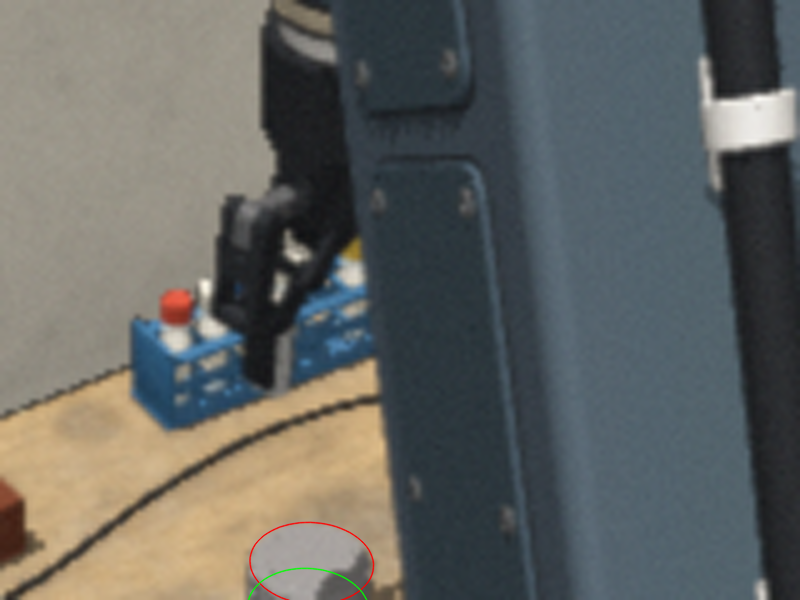

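View pics/top3o.png

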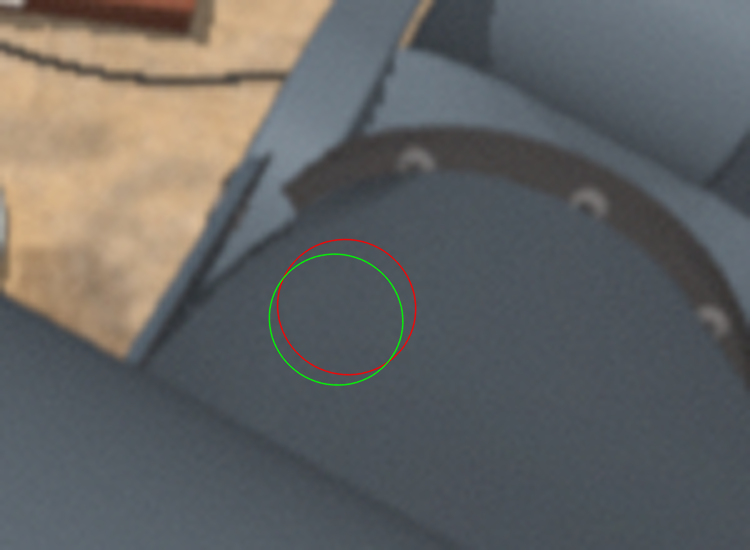

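Request:
{"name": "apply_moves", "arguments": {"motion": [[85, 0, 1.2, -0.05, 0], [85, 0, 2.6, -0.05, 0], [85, 0, 3.8, -0.05, 0], [85, 0, 4.5, -0.05, 0], [85, 0, 4.8, -0.05, 0], [85, 0, 4.9, -0.05, 0], [85, 0, 4.9, -0.05, 0]]}}

```text
t: 2.58
tcp_pos: [0.5277, -0.1814, 0.0041]
tool_rot: [-0.001, -0.707, 0.707, -0.0]
force: [0.3, 0.1, 1.0]
finger_gap: 0.994
```

```bash
python3 - <<'E'
from ov import *
show()
C=(.5268,-.1815)
ci=[(C[0],C[1],.031,.0305,(0,0,255)),(C[0],C[1],0,.0305,(0,255,0))]
for n,b in(("scene",(240,100,400,220)),("top",(260,120,410,230))):
    cv2.imwrite(f"pics/{n}4.png",manip.snapshot(n)[...,::-1])
    overlay(n,f"pics/{n}4.png",ci if n=='top' else [],b,5,f"pics/{n}4o.png")
E
```

```text
t 2.58 tcp [ 0.5277 -0.1814  0.0041] F [0.29 0.1  0.96] M [-0.   -0.02 -0.  ] gap 84.9 q6 1.04 zaxis yaw -90.01 tilt 0.08
```

View pics/scene4o.png

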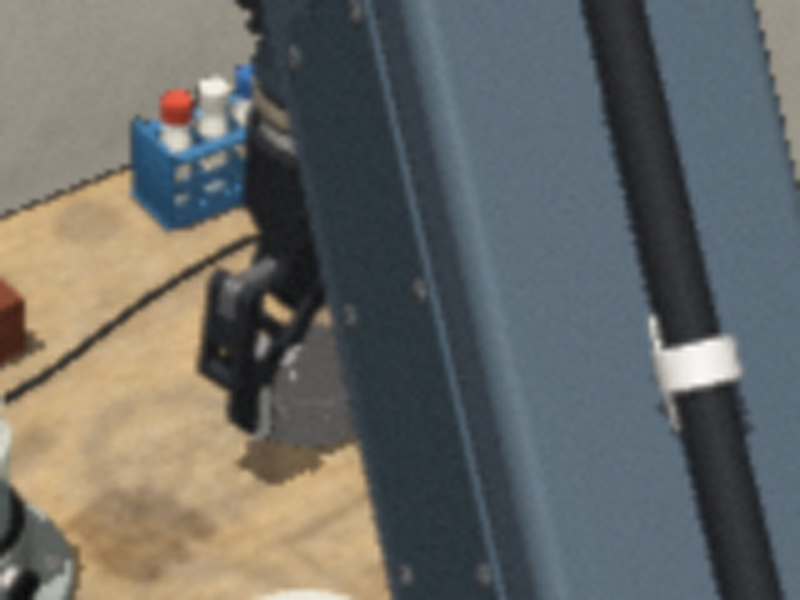

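Request:
{"name": "apply_moves", "arguments": {"motion": [[70, 0, 0, 0, 0], [68, 0, 0, 0, 0], [66, 0, 0, 0, 0]], "squeeze": 30}}

```text
t: 3.05
tcp_pos: [0.5273, -0.1808, 0.0035]
tool_rot: [0.0, -0.707, 0.707, -0.0]
force: [0.0, -0.5, 0.7]
finger_gap: 0.766
```

```bash
python3 - <<'E'
from h import *
show()
E
```

```text
t 3.05 tcp [ 0.5273 -0.1808  0.0035] F [ 0.03 -0.48  0.7 ] M [-0.03 -0.02 -0.02] gap 65.4 q6 1.04 zaxis yaw -89.97 tilt 0.02
```

Request:
{"name": "apply_moves", "arguments": {"motion": [[60, 0, 0, 0, 0], [56, 0, 0, 0, 0], [50, 0, 0, 0, 0], [50, 0, 0, 0, 0], [50, 0, 0, 0, 0], [50, 0, 0, 0, 0]], "squeeze": 30}}

```text
t: 3.8
tcp_pos: [0.5273, -0.1809, 0.0038]
tool_rot: [-0.0, -0.707, 0.707, -0.0]
force: [-0.7, 0.5, 4.9]
finger_gap: 0.711
```

```bash
python3 - <<'E'
from h import *
show()
go((.527,-.181,.145));go((.571,.0228,.145))
E
```

```text
t 3.8 tcp [ 0.5273 -0.1809  0.0038] F [-0.74  0.55  4.89] M [ 0.1   0.14 -0.04] gap 60.7 q6 1.04 zaxis yaw -89.99 tilt 0.02
units [ 0.01  -4.708  0.005] 
units [-1.459 -4.708 -6.788]
```

Request:
{"name": "apply_moves", "arguments": {"motion": [[50, 0, -0.5, 0, 0], [50, 0, -1.8, 0, 0], [50, 0, -3.2, 0, 0], [50, -0.2, -4.5, -0.6, 0], [50, -0.5, -5.0, -1.8, 0], [50, -0.8, -5.0, -3.2, 0], [50, -1.1, -5.0, -4.6, 0], [50, -1.3, -5.0, -5.8, 0], [50, -1.45, -5.0, -6.5, 0], [50, -1.46, -5.0, -6.79, 0], [50, -1.46, -5.0, -6.79, 0], [50, -1.46, -5.0, -6.79, 0]]}}

```text
t: 5.3
tcp_pos: [0.5708, 0.0219, 0.1534]
tool_rot: [-0.0, -0.707, 0.707, 0.0]
force: [0.6, -0.0, -1.7]
finger_gap: 0.71
```

```bash
python3 - <<'E'
from ov import *
show();s,R=st();p=s['tcp_pos']
zt=p[2]-.0038+.031
ci=[(p[0],p[1],zt,.0305,(0,0,255)),(p[0],p[1],zt-.031,.0305,(0,255,0)),(.571,.0228,.119,.016,(255,0,0))]
for n,b in(("scene",(180,100,320,220)),("top",(180,90,300,180))):
    cv2.imwrite(f"pics/{n}5.png",manip.snapshot(n)[...,::-1])
    overlay(n,f"pics/{n}5.png",ci,b,5,f"pics/{n}5o.png")
crop(0,"pics/scene5.png",(180,100,320,220),5,"pics/scene5c.png")
E
```

```text
t 5.3 tcp [0.5708 0.0219 0.1534] F [ 0.59 -0.04 -1.66] M [0.03 0.06 0.04] gap 60.6 q6 1.415 zaxis yaw -90.03 tilt 0.02
```

View pics/scene5o.png

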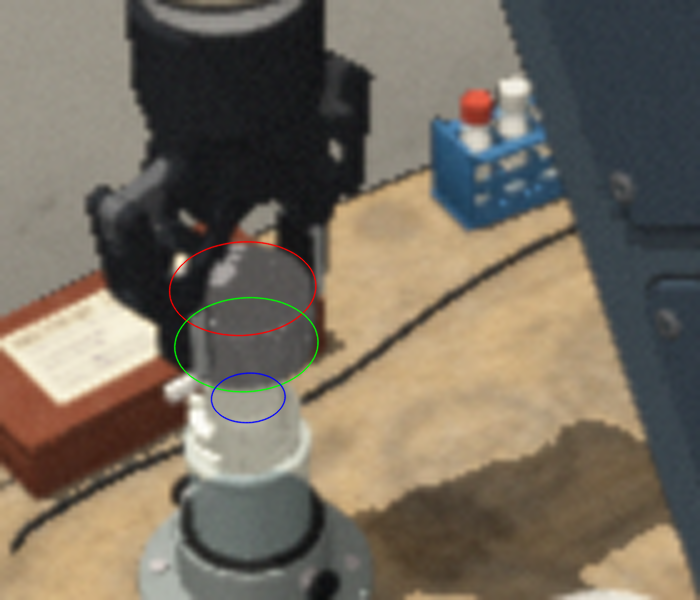

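View pics/scene5c.png

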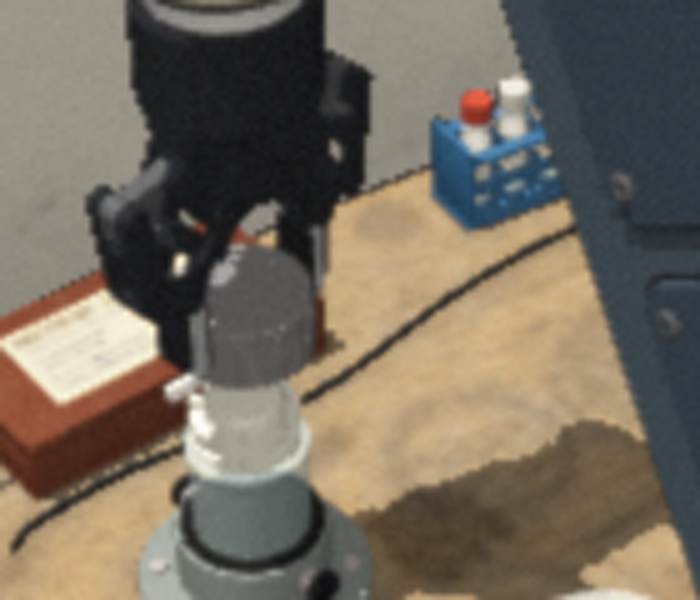

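View pics/top5o.png

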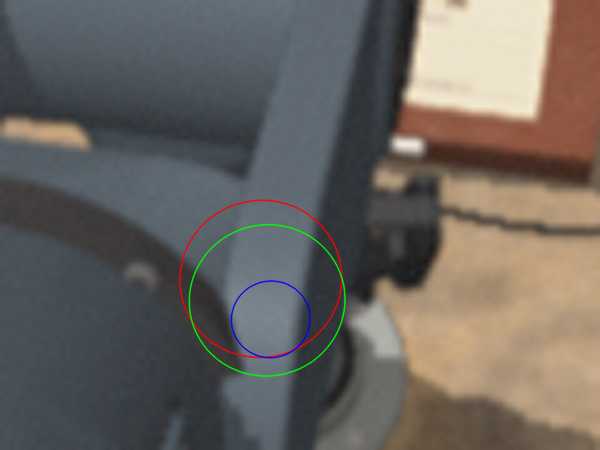

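Request:
{"name": "apply_moves", "arguments": {"motion": [[50, 0, 0.3, -0.02, 0], [50, 0, 0.6, -0.02, 0], [50, 0, 0.85, -0.02, 0], [50, 0, 0.98, -0.02, 0], [50, 0, 0.98, -0.02, 0], [50, 0, 0.98, -0.02, 0]]}}

```text
t: 6.15
tcp_pos: [0.5712, 0.0235, 0.1241]
tool_rot: [-0.0, -0.707, 0.707, -0.0]
force: [0.7, 0.1, -0.4]
finger_gap: 0.709
```

```bash
python3 - <<'E'
from h import *
show()
E
```

```text
t 6.15 tcp [0.5712 0.0235 0.1241] F [ 0.66  0.11 -0.38] M [0.06 0.01 0.05] gap 60.5 q6 1.416 zaxis yaw -89.98 tilt 0.03
```

Request:
{"name": "apply_moves", "arguments": {"motion": [[50, 0, 0.05, 0, 0], [50, 0, 0.1, 0, 0], [50, 0, 0.15, 0, 0], [50, 0, 0.18, 0, 0], [50, 0, 0.18, 0, 0]]}}

```text
t: 6.78
tcp_pos: [0.5709, 0.0235, 0.1184]
tool_rot: [-0.0, 0.707, -0.707, 0.0]
force: [0.3, -0.1, -0.8]
finger_gap: 0.71
```

```bash
python3 - <<'E'
from h import *
show()
E
```

```text
t 6.78 tcp [0.5709 0.0235 0.1184] F [ 0.31 -0.1  -0.81] M [-0.04 -0.04 -0.  ] gap 60.6 q6 1.416 zaxis yaw -89.98 tilt 0.01
```

Request:
{"name": "apply_moves", "arguments": {"motion": [[50, 0, 0.04, 0, 0], [50, 0, 0.08, 0, 0], [50, 0, 0.11, 0, 0], [50, 0, 0.11, 0, 0]]}}

```text
t: 7.28
tcp_pos: [0.5709, 0.0235, 0.1151]
tool_rot: [-0.0, 0.707, -0.707, 0.0]
force: [1.3, 0.3, -1.2]
finger_gap: 0.71
```

```bash
python3 - <<'E'
from h import *
show()
E
```

```text
t 7.28 tcp [0.5709 0.0235 0.1151] F [ 1.3   0.25 -1.24] M [ 0.01 -0.03  0.01] gap 60.6 q6 1.416 zaxis yaw -89.98 tilt 0.01
```

Not on the stops, and still no contact. I'll go down 1 mm at a time.

Request:
{"name": "apply_moves", "arguments": {"motion": [[50, 0, 0.03, 0, 0], [50, 0, 0.03, 0, 0]]}}

```text
t: 7.52
tcp_pos: [0.571, 0.0235, 0.1143]
tool_rot: [-0.0, 0.707, -0.707, 0.0]
force: [-0.6, -0.1, 0.2]
finger_gap: 0.709
```

Request:
{"name": "apply_moves", "arguments": {"motion": [[50, 0, 0.03, 0, 0], [50, 0, 0.03, 0, 0]]}}

```text
t: 7.78
tcp_pos: [0.5709, 0.0235, 0.1134]
tool_rot: [-0.0, 0.707, -0.707, 0.0]
force: [-0.2, 0.0, -0.5]
finger_gap: 0.703
```

```bash
python3 - <<'E'
from h import *
show()
E
```

```text
t 7.78 tcp [0.5709 0.0235 0.1134] F [-0.2   0.04 -0.48] M [-0.03 -0.   -0.02] gap 60.1 q6 1.416 zaxis yaw -89.98 tilt 0.0
```

Request:
{"name": "apply_moves", "arguments": {"motion": [[50, 0, 0.03, 0, 0], [50, 0, 0.03, 0, 0]]}}

```text
t: 8.02
tcp_pos: [0.5711, 0.0235, 0.1125]
tool_rot: [-0.0, -0.707, 0.707, -0.0]
force: [0.2, -0.5, -0.1]
finger_gap: 0.705
```

Request:
{"name": "apply_moves", "arguments": {"motion": [[50, 0, 0.0, 0, 0], [50, 0, 0.0, 0, 0]]}}

```text
t: 8.28
tcp_pos: [0.5711, 0.0235, 0.1126]
tool_rot: [0.0, -0.707, 0.707, -0.0]
force: [0.9, 0.4, -0.3]
finger_gap: 0.708
```

```bash
python3 - <<'E'
from ov import *
show();s,R=st();p=s['tcp_pos']
zt=p[2]-.0038+.031
ci=[(p[0],p[1],zt,.0305,(0,0,255)),(p[0],p[1],zt-.031,.0305,(0,255,0))]
for n,b in(("scene",(180,120,300,220)),):
    cv2.imwrite(f"pics/{n}6.png",manip.snapshot(n)[...,::-1])
    overlay(n,f"pics/{n}6.png",ci,b,6,f"pics/{n}6o.png")
E
```

```text
t 8.28 tcp [0.5711 0.0235 0.1126] F [ 0.92  0.43 -0.26] M [-0.01 -0.03 -0.01] gap 60.4 q6 1.416 zaxis yaw -89.98 tilt 0.01
```

View pics/scene6o.png

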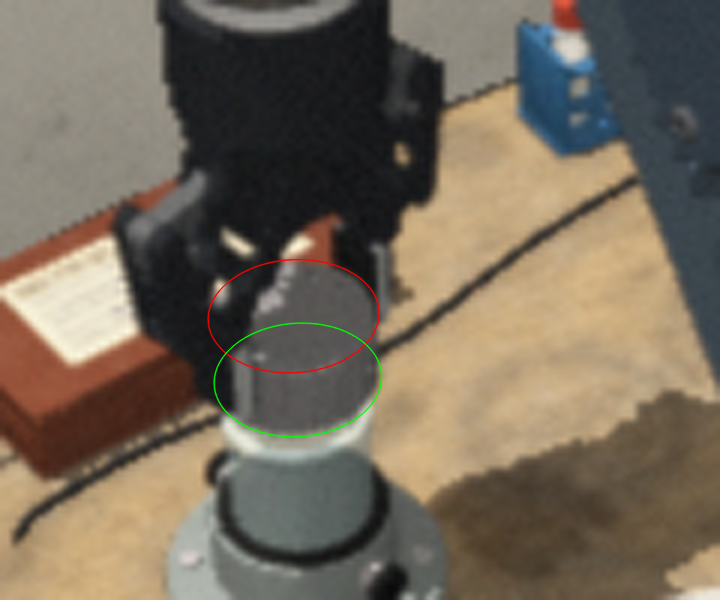

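Request:
{"name": "apply_moves", "arguments": {"motion": [[50, 0, 0.03, 0, 0], [50, 0, 0.03, 0, 0], [50, 0, 0.03, 0, 0]]}}

```text
t: 8.7
tcp_pos: [0.5711, 0.0235, 0.1116]
tool_rot: [0.0, -0.707, 0.707, -0.0]
force: [0.8, -0.0, -0.2]
finger_gap: 0.704
```

Request:
{"name": "apply_moves", "arguments": {"motion": [[50, 0, 0.03, 0, 0], [50, 0, 0.03, 0, 0], [50, 0, 0.03, 0, 0]]}}

```text
t: 9.07
tcp_pos: [0.5711, 0.0234, 0.1107]
tool_rot: [-0.0, -0.707, 0.707, -0.0]
force: [1.3, -0.0, -0.3]
finger_gap: 0.709
```

```bash
python3 - <<'E'
from h import *
show()
E
```

```text
t 9.07 tcp [0.5711 0.0234 0.1107] F [ 1.33 -0.02 -0.35] M [-0.03 -0.2   0.02] gap 60.6 q6 1.416 zaxis yaw -89.98 tilt 0.02
```

Request:
{"name": "apply_moves", "arguments": {"motion": [[50, 0, 0.03, 0, 0], [50, 0, 0.05, 0, 0], [50, 0, 0.05, 0, 0]]}}

```text
t: 9.45
tcp_pos: [0.5711, 0.0234, 0.1092]
tool_rot: [0.0, -0.707, 0.707, -0.0]
force: [1.1, 0.8, -0.0]
finger_gap: 0.709
```

```bash
python3 - <<'E'
from h import *
show()
E
```

```text
t 9.45 tcp [0.5711 0.0234 0.1092] F [ 1.05  0.82 -0.02] M [-0.04 -0.22  0.02] gap 60.6 q6 1.416 zaxis yaw -89.98 tilt 0.02
```

Request:
{"name": "apply_moves", "arguments": {"motion": [[50, -0.015, 0.03, 0, 0], [50, -0.015, 0.06, 0, 0], [50, -0.015, 0.06, 0, 0]]}}

```text
t: 9.82
tcp_pos: [0.5712, 0.0235, 0.1072]
tool_rot: [-0.0, 0.707, -0.707, -0.0]
force: [0.4, 0.3, -0.8]
finger_gap: 0.706
```

Request:
{"name": "apply_moves", "arguments": {"motion": [[50, 0, 0.03, 0, 0], [50, 0, 0.06, 0, 0], [50, 0, 0.06, 0, 0]]}}

```text
t: 10.2
tcp_pos: [0.5709, 0.0235, 0.1054]
tool_rot: [-0.0, 0.707, -0.707, -0.0]
force: [0.4, -0.2, 0.3]
finger_gap: 0.712
```

```bash
python3 - <<'E'
from ov import *
show();s,R=st();p=s['tcp_pos']
zt=p[2]-.0038+.031
ci=[(p[0],p[1],zt,.0305,(0,0,255)),(p[0],p[1],zt-.031,.0305,(0,255,0))]
for n,b in(("scene",(180,120,300,220)),):
    cv2.imwrite(f"pics/{n}7.png",manip.snapshot(n)[...,::-1])
    overlay(n,f"pics/{n}7.png",ci,b,6,f"pics/{n}7o.png")
E
```

```text
t 10.2 tcp [0.5709 0.0235 0.1054] F [ 0.45 -0.24  0.26] M [ 0.05 -0.05  0.02] gap 60.8 q6 1.416 zaxis yaw -89.99 tilt 0.06
```

View pics/scene7o.png

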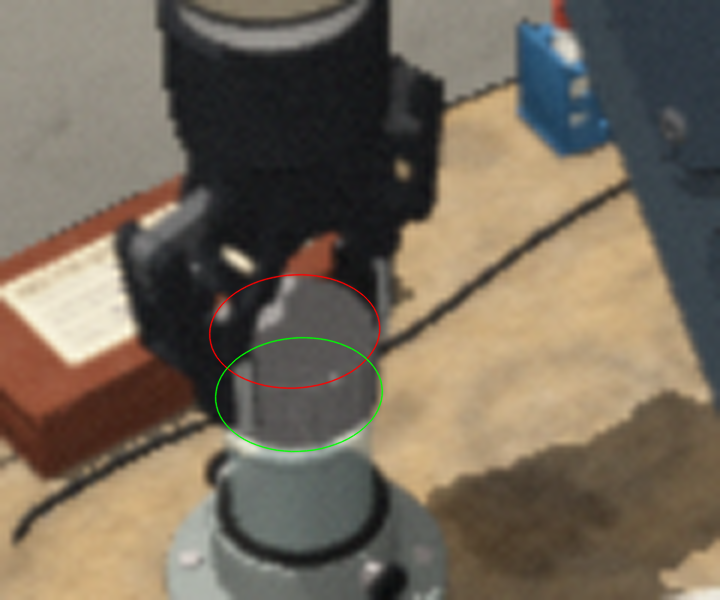

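The cap's lower edge tracks the overlay with no slip. The lugs must already be in the entries, because the cap is about 9 mm below thread-top height with no contact force. I'll keep lowering until it touches.

Request:
{"name": "apply_moves", "arguments": {"motion": [[50, 0, 0.03, 0, 0], [50, 0, 0.04, 0, 0], [50, 0, 0.04, 0, 0]]}}

```text
t: 10.62
tcp_pos: [0.5714, 0.0235, 0.1044]
tool_rot: [-0.0, 0.707, -0.707, 0.0]
force: [0.2, 1.3, 0.3]
finger_gap: 0.706
```

Request:
{"name": "apply_moves", "arguments": {"motion": [[50, 0, 0.03, 0, 0], [50, 0, 0.03, 0, 0], [50, 0, 0.03, 0, 0]]}}

```text
t: 11.0
tcp_pos: [0.5714, 0.0235, 0.1035]
tool_rot: [-0.0, 0.707, -0.707, 0.0]
force: [-0.0, 0.1, -0.8]
finger_gap: 0.707
```

```bash
python3 - <<'E'
from h import *
show()
E
```

```text
t 11.0 tcp [0.5714 0.0235 0.1035] F [-0.    0.11 -0.81] M [-0.01 -0.01 -0.05] gap 60.4 q6 1.416 zaxis yaw -89.98 tilt 0.01
```

Request:
{"name": "apply_moves", "arguments": {"motion": [[50, 0, 0.03, 0, 0], [50, 0, 0.03, 0, 0], [50, 0, 0.03, 0, 0]]}}

```text
t: 11.38
tcp_pos: [0.5715, 0.0235, 0.1032]
tool_rot: [-0.0, -0.707, 0.707, -0.0]
force: [-1.4, 0.0, 6.0]
finger_gap: 0.708
```

```bash
python3 - <<'E'
from h import *
show()
E
```

```text
t 11.38 tcp [0.5715 0.0235 0.1032] F [-1.45  0.01  6.04] M [-0.03  0.29 -0.03] gap 60.5 q6 1.416 zaxis yaw -89.98 tilt 0.03
```

Request:
{"name": "apply_moves", "arguments": {"motion": [[50, 0, -0.04, 0, 0], [50, 0, -0.04, 0, -0.15], [50, 0, -0.04, 0, -0.3], [50, 0, -0.04, 0, -0.3]]}}

```text
t: 11.88
tcp_pos: [0.5713, 0.0235, 0.1036]
tool_rot: [-0.019, 0.707, -0.707, 0.019]
force: [0.4, 0.1, -1.0]
finger_gap: 0.706
```

```bash
python3 - <<'E'
from h import *
show()
E
```

```text
t 11.88 tcp [0.5713 0.0235 0.1036] F [ 0.36  0.15 -0.97] M [0.03 0.01 0.03] gap 60.3 q6 1.363 zaxis yaw -86.96 tilt 0.02
```

Request:
{"name": "apply_moves", "arguments": {"motion": [[50, 0, 0, 0, -0.1], [50, 0, 0, 0, -0.2], [50, 0, 0, 0, -0.2]]}}

```text
t: 12.25
tcp_pos: [0.5714, 0.0235, 0.1038]
tool_rot: [0.031, -0.706, 0.706, -0.031]
force: [1.4, 1.2, -0.4]
finger_gap: 0.705
```

```bash
python3 - <<'E'
from h import *
show()
E
```

```text
t 12.25 tcp [0.5714 0.0235 0.1038] F [ 1.35  1.22 -0.36] M [ 0.04 -0.03  0.04] gap 60.2 q6 1.329 zaxis yaw -84.97 tilt 0.0
```

Request:
{"name": "apply_moves", "arguments": {"motion": [[50, 0, 0, 0, -0.1], [50, 0, 0, 0, -0.2], [50, 0, 0, 0, -0.2]]}}

```text
t: 12.62
tcp_pos: [0.5716, 0.0232, 0.1038]
tool_rot: [0.043, -0.706, 0.706, -0.043]
force: [1.1, -1.2, -1.1]
finger_gap: 0.707
```

```bash
python3 - <<'E'
from h import *
show()
E
```

```text
t 12.62 tcp [0.5716 0.0232 0.1038] F [ 1.07 -1.23 -1.13] M [-0.2  -0.06 -0.07] gap 60.4 q6 1.294 zaxis yaw -82.97 tilt 0.02
```

Request:
{"name": "apply_moves", "arguments": {"motion": [[50, 0, 0, 0, -0.1], [50, 0, 0, 0, -0.2], [50, 0, 0, 0, -0.2]]}}

```text
t: 13.0
tcp_pos: [0.5717, 0.0231, 0.1039]
tool_rot: [0.055, -0.705, 0.705, -0.056]
force: [0.6, -2.9, -1.9]
finger_gap: 0.705
```

```bash
python3 - <<'E'
from h import *
show()
E
```

```text
t 13.0 tcp [0.5717 0.0231 0.1039] F [ 0.62 -2.86 -1.95] M [-0.61 -0.1  -0.12] gap 60.2 q6 1.259 zaxis yaw -80.97 tilt 0.05
```

Request:
{"name": "apply_moves", "arguments": {"motion": [[50, 0, 0, 0, 0.4], [50, 0, 0, 0, 0.8], [50, 0, 0, 0, 1.2], [50, 0, 0, 0, 1.6], [50, 0, 0, 0, 1.6]]}}

```text
t: 13.62
tcp_pos: [0.571, 0.0241, 0.1038]
tool_rot: [0.042, 0.706, -0.705, -0.043]
force: [-0.6, -0.5, -0.9]
finger_gap: 0.704
```

```bash
python3 - <<'E'
from h import *
show()
E
```

```text
t 13.62 tcp [0.571  0.0241 0.1038] F [-0.6  -0.53 -0.92] M [-0.01 -0.01  0.03] gap 60.2 q6 1.537 zaxis yaw -96.93 tilt 0.07
```

Request:
{"name": "apply_moves", "arguments": {"motion": [[50, 0, 0.01, 0, 0.4], [50, 0, 0.02, 0, 0.8], [50, 0, 0.03, 0, 1.2], [50, 0, 0.04, 0, 1.6], [50, 0, 0.05, 0, 2.0], [50, 0, 0.05, 0, 2.0]]}}

```text
t: 14.38
tcp_pos: [0.5712, 0.0238, 0.1023]
tool_rot: [0.164, 0.688, -0.688, -0.165]
force: [-0.4, 0.7, 0.2]
finger_gap: 0.704
```

```bash
python3 - <<'E'
from h import *
show()
E
```

```text
t 14.38 tcp [0.5712 0.0238 0.1023] F [-0.38  0.7   0.18] M [-0.05  0.03 -0.03] gap 60.1 q6 1.886 zaxis yaw -116.88 tilt 0.04
```

Request:
{"name": "apply_moves", "arguments": {"motion": [[50, 0, 0.01, 0, 0.4], [50, 0, 0.02, 0, 0.8], [50, 0, 0.03, 0, 1.2], [50, 0, 0.04, 0, 1.6], [50, 0, 0.05, 0, 2.0], [50, 0, 0.05, 0, 2.0]]}}

```text
t: 15.12
tcp_pos: [0.5713, 0.0237, 0.1008]
tool_rot: [0.281, 0.649, -0.649, -0.281]
force: [0.3, 0.3, -1.0]
finger_gap: 0.707
```

```bash
python3 - <<'E'
from h import *
show()
E
```

```text
t 15.12 tcp [0.5713 0.0237 0.1008] F [ 0.34  0.29 -0.97] M [ 0.03 -0.05  0.04] gap 60.4 q6 2.234 zaxis yaw -136.85 tilt 0.02
```

Request:
{"name": "apply_moves", "arguments": {"motion": [[50, 0, 0.01, 0, 0.4], [50, 0, 0.022, 0, 0.8], [50, 0, 0.03, 0, 1.1], [50, 0, 0.03, 0, 1.1]]}}

```text
t: 15.62
tcp_pos: [0.5728, 0.0241, 0.1004]
tool_rot: [0.343, 0.62, -0.618, -0.341]
force: [3.2, 3.9, 0.3]
finger_gap: 0.708
```

```bash
python3 - <<'E'
from h import *
show()
E
```

```text
t 15.62 tcp [0.5728 0.0241 0.1004] F [3.16 3.91 0.31] M [ 0.62 -0.46  0.2 ] gap 60.4 q6 2.426 zaxis yaw -147.84 tilt 0.19
```

Request:
{"name": "apply_moves", "arguments": {"motion": [[50, 0, 0.005, 0, 0.15], [50, 0, 0.008, 0, 0.3], [50, 0, 0.008, 0, 0.3]]}}

```text
t: 16.0
tcp_pos: [0.5729, 0.0241, 0.1004]
tool_rot: [0.359, 0.61, -0.609, -0.357]
force: [3.1, 4.2, 1.1]
finger_gap: 0.706
```

```bash
python3 - <<'E'
from h import *
show()
E
```

```text
t 16.0 tcp [0.5729 0.0241 0.1004] F [3.07 4.2  1.12] M [ 0.76 -0.61  0.4 ] gap 60.3 q6 2.479 zaxis yaw -150.9 tilt 0.2
```

Request:
{"name": "apply_moves", "arguments": {"motion": [[50, 0, 0, 0, -0.2], [50, 0, 0, 0, -0.4], [50, 0, 0, 0, -0.4]]}}

```text
t: 16.38
tcp_pos: [0.5726, 0.0239, 0.1002]
tool_rot: [0.338, 0.622, -0.621, -0.336]
force: [3.1, 5.0, 2.1]
finger_gap: 0.706
```

```bash
python3 - <<'E'
from h import *
show();s,R=st();print(s['q'].round(3)); go((.5713,.0237,.0995))
E
```

```text
t 16.38 tcp [0.5726 0.0239 0.1002] F [3.06 5.02 2.14] M [ 0.77 -0.61  0.19] gap 60.3 q6 2.41 zaxis yaw -146.94 tilt 0.17
[-1.540e-01  6.390e-01  1.676e+00  2.000e-03  8.240e-01  2.410e+00]
units [0.017 0.024 0.042]
```

Request:
{"name": "apply_moves", "arguments": {"motion": [[50, 0, 0, 0, -0.2], [50, 0, 0, 0, -0.4], [50, 0, 0, 0, -0.4]]}}

```text
t: 16.75
tcp_pos: [0.5719, 0.0233, 0.0999]
tool_rot: [0.316, 0.633, -0.633, -0.315]
force: [2.6, 2.7, 1.2]
finger_gap: 0.708
```

```bash
python3 - <<'E'
from ov import *
show();s,R=st();p=s['tcp_pos']
zt=p[2]-.0038+.031
ci=[(p[0],p[1],zt,.0305,(0,0,255)),(p[0],p[1],zt-.031,.0305,(0,255,0))]
for n,b in(("scene",(180,120,300,220)),):
    cv2.imwrite(f"pics/{n}8.png",manip.snapshot(n)[...,::-1])
    overlay(n,f"pics/{n}8.png",ci,b,6,f"pics/{n}8o.png")
    crop(0,f"pics/{n}8.png",b,6,f"pics/{n}8c.png")
E
```

```text
t 16.75 tcp [0.5719 0.0233 0.0999] F [2.57 2.65 1.17] M [ 0.47 -0.54  0.04] gap 60.4 q6 2.341 zaxis yaw -142.98 tilt 0.06
```

View pics/scene8o.png

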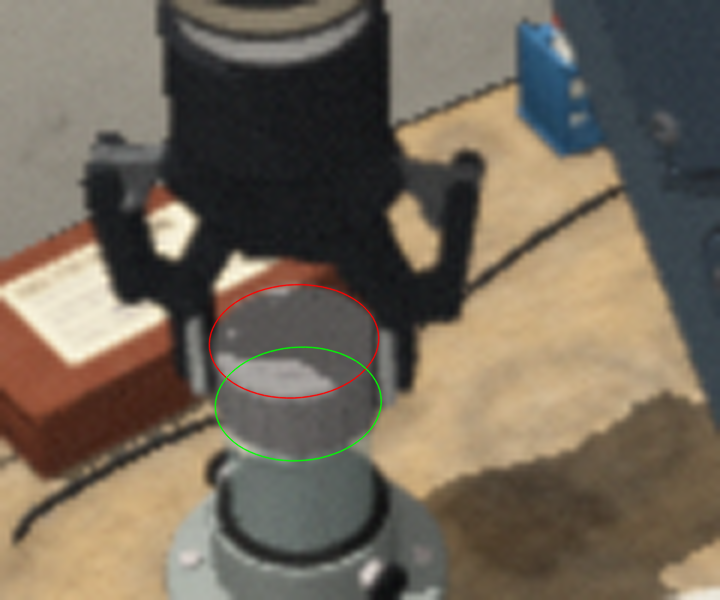

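View pics/scene8c.png

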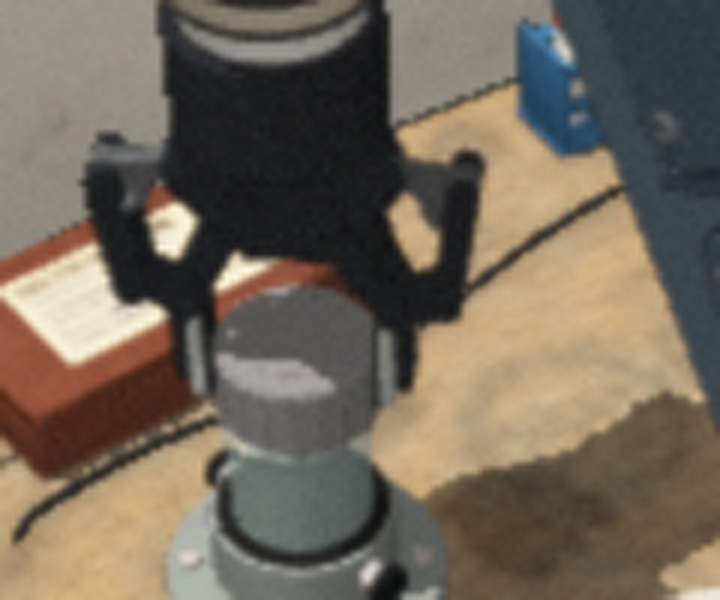

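Request:
{"name": "apply_moves", "arguments": {"motion": [[63, 0, 0, 0, 0], [66, 0, 0, 0, 0], [70, 0, 0, 0, 0], [74, 0, 0, 0, 0], [74, 0, 0, 0, 0], [74, 0, 0, 0, 0]]}}

```text
t: 17.55
tcp_pos: [0.5713, 0.0234, 0.0996]
tool_rot: [-0.315, -0.633, 0.633, 0.315]
force: [0.9, -0.2, 0.3]
finger_gap: 0.87
```

```bash
python3 - <<'E'
from ov import *
show();s,R=st()
p=(.571,.0232,.0992)
zt=p[2]-.0038+.031
ci=[(p[0],p[1],zt,.0305,(0,0,255)),(p[0],p[1],zt-.031,.0305,(0,255,0))]
for n,b in(("scene",(180,120,300,220)),):
    cv2.imwrite(f"pics/{n}9.png",manip.snapshot(n)[...,::-1])
    overlay(n,f"pics/{n}9.png",ci,b,6,f"pics/{n}9o.png")
E
```

```text
t 17.55 tcp [0.5713 0.0234 0.0996] F [ 0.89 -0.19  0.27] M [ 0.02  0.02 -0.01] gap 74.3 q6 2.341 zaxis yaw -142.98 tilt 0.01
```

View pics/scene9o.png

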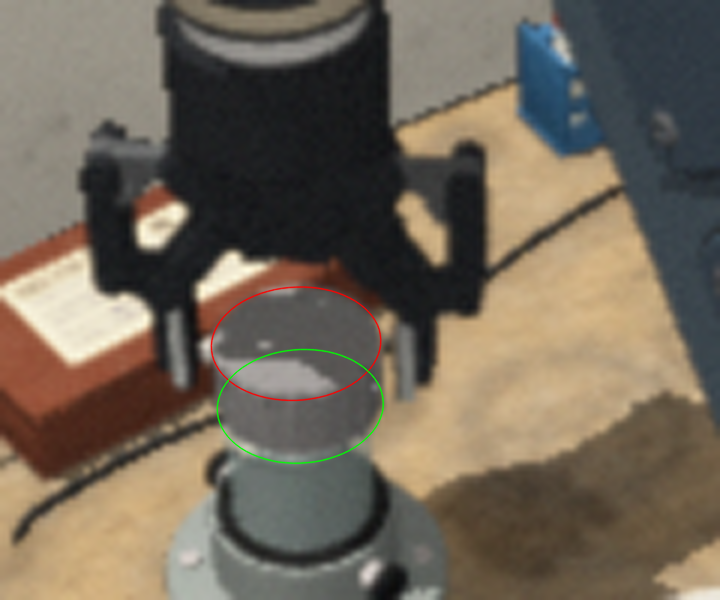

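Request:
{"name": "apply_moves", "arguments": {"motion": [[66, 0, 0, 0, 0], [62, 0, 0, 0, 0], [58, 0, 0, 0, 0], [52, 0, 0, 0, 0], [52, 0, 0, 0, 0], [52, 0, 0, 0, 0]], "squeeze": 20}}

```text
t: 18.35
tcp_pos: [0.5716, 0.0235, 0.0998]
tool_rot: [0.316, 0.633, -0.633, -0.315]
force: [-1.0, -0.8, 2.6]
finger_gap: 0.704
```

```bash
python3 - <<'E'
from h import *
show()
E
```

```text
t 18.35 tcp [0.5716 0.0235 0.0998] F [-0.98 -0.84  2.62] M [-0.01  0.06  0.  ] gap 60.1 q6 2.341 zaxis yaw -142.99 tilt 0.02
```

Request:
{"name": "apply_moves", "arguments": {"motion": [[52, 0, 0.005, 0, 0.15], [52, 0, 0.01, 0, 0.3], [52, 0, 0.01, 0, 0.3]]}}

```text
t: 18.73
tcp_pos: [0.572, 0.0238, 0.0997]
tool_rot: [0.332, 0.625, -0.624, -0.332]
force: [1.1, 1.5, 3.9]
finger_gap: 0.708
```

```bash
python3 - <<'E'
from h import *
show()
E
```

```text
t 18.73 tcp [0.572  0.0238 0.0997] F [1.09 1.51 3.95] M [ 0.39 -0.09  0.07] gap 60.5 q6 2.394 zaxis yaw -146.0 tilt 0.09
```

Request:
{"name": "apply_moves", "arguments": {"motion": [[52, 0, 0.005, 0, 0.1], [52, 0, 0.005, 0, 0.2], [52, 0, 0.005, 0, 0.2]]}}

```text
t: 19.1
tcp_pos: [0.5723, 0.0239, 0.0996]
tool_rot: [0.343, 0.619, -0.618, -0.342]
force: [2.5, 5.1, 5.1]
finger_gap: 0.71
```

```bash
python3 - <<'E'
from h import *
show()
E
```

```text
t 19.1 tcp [0.5723 0.0239 0.0996] F [2.53 5.1  5.09] M [ 0.81 -0.4   0.1 ] gap 60.7 q6 2.429 zaxis yaw -148.0 tilt 0.12
```

The end stop is felt (torque and side force rise at about −147°), so I'll release and retreat.

Request:
{"name": "apply_moves", "arguments": {"motion": [[63, 0, 0, 0, 0], [66, 0, 0, 0, 0], [70, 0, 0, 0, 0], [78, 0, 0, 0, 0], [85, 0, 0, 0, 0], [85, 0, 0, 0, 0], [85, 0, -0.3, 0, 0], [85, 0, -1, 0, 0], [85, 0, -2.2, 0, 0], [85, 0, -3.5, 0, 0], [85, 0, -3.5, 0, 0]]}}

```text
t: 20.48
tcp_pos: [0.5739, 0.0232, 0.2083]
tool_rot: [0.346, 0.62, -0.617, -0.34]
force: [0.1, -0.6, 0.1]
finger_gap: 0.997
```

```bash
python3 - <<'E'
from ov import *
show();s,R=st()
J=(.571,.0232)
def c(zc): return [(J[0],J[1],zc+.0155,.0305,(0,0,255)),(J[0],J[1],zc-.0155,.0305,(0,255,0)),(J[0],J[1],.094,.0285,(255,0,0))]
n="scene";b=(180,130,300,220)
cv2.imwrite(f"pics/{n}10.png",manip.snapshot(n)[...,::-1])
overlay(n,f"pics/{n}10.png",c(.111),b,6,f"pics/{n}10o.png")
crop(0,f"pics/{n}10.png",b,6,f"pics/{n}10c.png")
E
```

```text
t 20.48 tcp [0.5739 0.0232 0.2083] F [ 0.11 -0.63  0.14] M [0.02 0.06 0.02] gap 85.1 q6 2.428 zaxis yaw -147.97 tilt 0.5
```

View pics/scene10o.png

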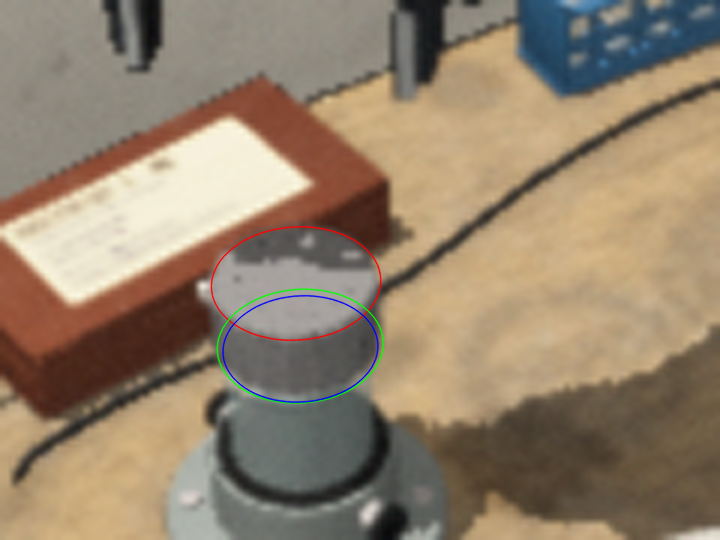

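View pics/scene10c.png

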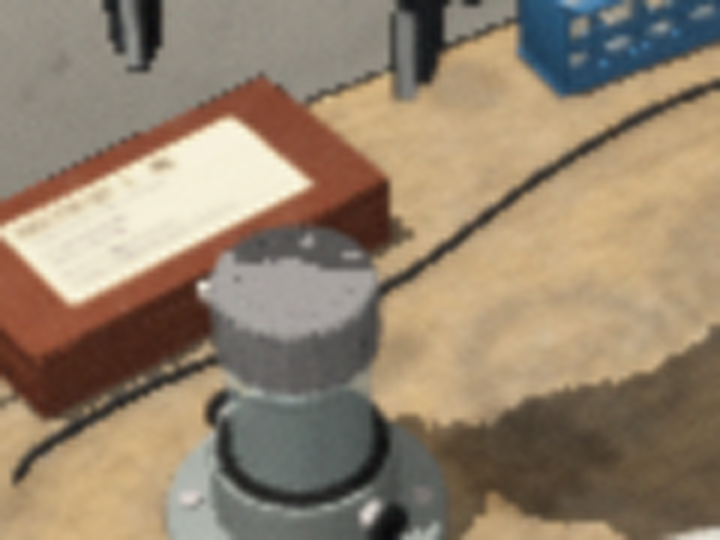

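```bash
python3 - <<'E'
from h import *
for k in (5,6,7,8,9,10):
    g=cv2.cvtColor(cv2.imread(f"pics/scene{k}.png"),cv2.COLOR_BGR2GRAY)
    print(k, {c:g[180:202,c].tolist() for c in (229,)})
for k in (8,9,10):
    g=cv2.cvtColor(cv2.imread(f"pics/scene{k}.png"),cv2.COLOR_BGR2GRAY)
    print(k,'top',g[160:182,229].tolist(), 'L',g[185:200,218].tolist(),'R',g[185:200,240].tolist())
a=np.r_[0:6.28:.02]
for zt in (.0992,.0996,.1004,.1054,.1126):
    P=np.c_[.571+.0305*np.cos(a),.0232+.0305*np.sin(a),0*a+zt-.0038];print(zt,proj('scene',P)[:,1].max().round(2))
E
python3 - <<'E'
import cv2
im=cv2.imread('pics/scene10.png')[160:210,205:255]
cv2.imwrite('pics/z.png',cv2.resize(im,None,fx=12,fy=12,interpolation=cv2.INTER_NEAREST))
im=cv2.imread('pics/scene9.png')[160:210,205:255]
cv2.imwrite('pics/z9.png',cv2.resize(im,None,fx=12,fy=12,interpolation=cv2.INTER_NEAREST))
E
```

```text
5 {229: [159, 160, 160, 161, 179, 172, 164, 159, 155, 160, 162, 159, 159, 157, 164, 188, 158, 115, 99, 104, 108, 105]}
6 {229: [89, 94, 99, 90, 87, 87, 89, 89, 88, 87, 86, 93, 130, 154, 165, 188, 159, 116, 101, 106, 107, 105]}
7 {229: [87, 89, 89, 86, 92, 86, 89, 89, 89, 92, 89, 85, 87, 86, 119, 184, 156, 115, 98, 103, 104, 104]}
8 {229: [149, 160, 148, 160, 167, 158, 128, 98, 93, 88, 95, 94, 92, 93, 93, 96, 106, 107, 99, 104, 106, 107]}
9 {229: [148, 164, 163, 164, 159, 137, 109, 95, 94, 94, 93, 90, 95, 95, 97, 117, 140, 117, 99, 103, 103, 108]}
10 {229: [163, 162, 159, 161, 162, 151, 125, 99, 96, 92, 93, 92, 92, 93, 92, 102, 138, 116, 98, 105, 106, 106]}
8 top [30, 29, 29, 57, 90, 100, 101, 115, 94, 86, 89, 88, 85, 88, 86, 88, 87, 88, 84, 93, 149, 160] L [100, 101, 100, 96, 100, 103, 123, 154, 169, 146, 103, 113, 153, 144, 106] R [81, 77, 77, 82, 80, 83, 86, 115, 137, 140, 122, 92, 82, 81, 84]
9 top [27, 24, 28, 49, 92, 101, 100, 118, 108, 82, 86, 88, 84, 86, 85, 85, 86, 84, 86, 96, 148, 164] L [102, 104, 108, 102, 101, 106, 123, 147, 166, 146, 105, 111, 148, 136, 98] R [80, 82, 79, 84, 84, 82, 84, 99, 135, 138, 121, 92, 85, 80, 83]
10 top [239, 232, 152, 106, 101, 102, 98, 90, 86, 88, 94, 87, 97, 151, 160, 164, 164, 163, 164, 164, 163, 162] L [106, 102, 101, 101, 99, 98, 110, 147, 168, 147, 106, 107, 155, 142, 109] R [74, 68, 62, 70, 69, 78, 92, 129, 141, 138, 121, 93, 86, 85, 82]
0.0992 196.71
0.0996 196.57
0.1004 196.31
0.1054 194.65
0.1126 192.24
```

View pics/z.png

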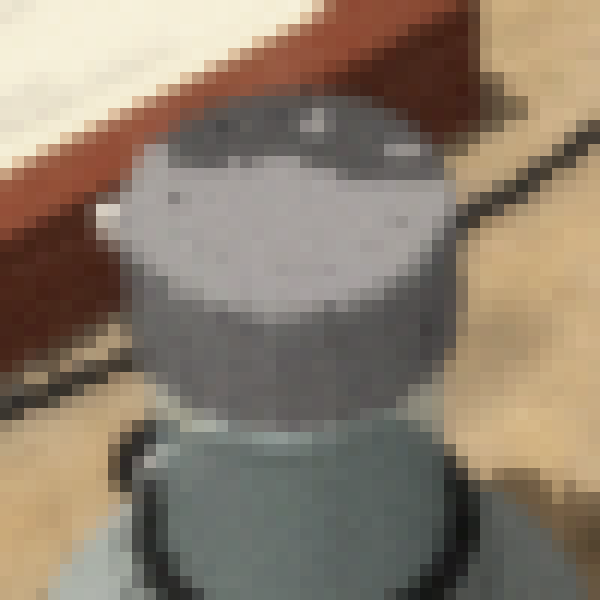

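View pics/z9.png

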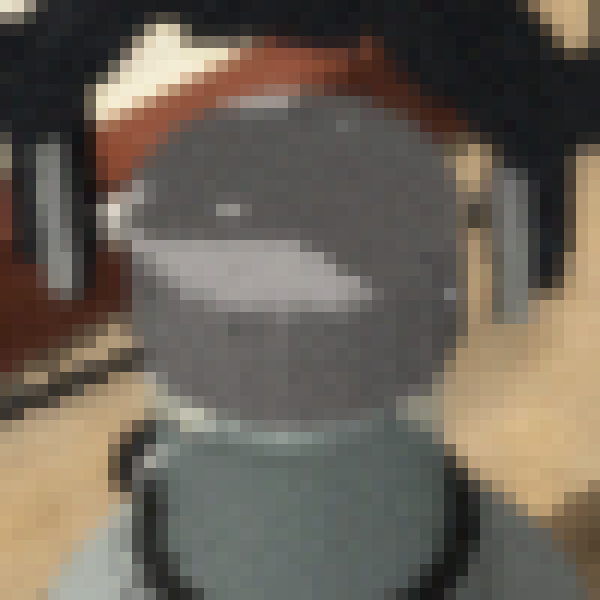

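Request:
{"name": "apply_moves", "arguments": {"motion": [[40, 0, 0, 0, -1], [0, 0, 0, 0, -2], [0, 0, 0.6, 0, -2], [0, 0, 1.4, 0, -2], [0, 0, 2.1, 0, -2], [0, 0, 2.4, 0, -2], [0, 0, 2.5, 0, -2], [0, 0, 2.5, 0, -2], [0, 0, 2.5, 0, -2]]}}

```text
t: 21.65
tcp_pos: [0.5719, 0.0234, 0.1299]
tool_rot: [0.231, 0.669, -0.669, -0.23]
force: [-0.1, -0.4, 0.4]
finger_gap: 0.002
```

```bash
python3 - <<'E'
from h import *
show();go((.5713,.0234,.1275))
E
```

```text
t 21.65 tcp [0.5719 0.0234 0.1299] F [-0.14 -0.41  0.41] M [0.02 0.02 0.02] gap 0.2 q6 2.079 zaxis yaw -127.98 tilt 0.08
units [0.017 0.081 0.013]
```

Request:
{"name": "apply_moves", "arguments": {"motion": [[0, 0, 0.04, 0, 0], [0, 0, 0.08, 0, 0], [0, 0, 0.08, 0, 0]]}}

```text
t: 22.02
tcp_pos: [0.5716, 0.0235, 0.1271]
tool_rot: [0.23, 0.669, -0.669, -0.23]
force: [0.4, -0.6, 1.1]
finger_gap: 0.0
```

Request:
{"name": "apply_moves", "arguments": {"motion": [[0, 0, 0.015, 0, 0], [0, 0, 0.015, 0, 0]]}}

```text
t: 22.28
tcp_pos: [0.5716, 0.0235, 0.1269]
tool_rot: [0.23, 0.669, -0.669, -0.23]
force: [-1.6, 0.2, 5.0]
finger_gap: 0.004
```

Request:
{"name": "apply_moves", "arguments": {"motion": [[0, 0, 0.015, 0, 0], [0, 0, 0.015, 0, 0]]}}

```text
t: 22.52
tcp_pos: [0.5716, 0.0235, 0.1268]
tool_rot: [0.23, 0.669, -0.669, -0.23]
force: [-2.7, 0.3, 7.9]
finger_gap: -0.002
```

Request:
{"name": "apply_moves", "arguments": {"motion": [[0, 0, 0.015, 0, 0], [0, 0, 0.015, 0, 0]]}}

```text
t: 22.78
tcp_pos: [0.5717, 0.0235, 0.1268]
tool_rot: [0.23, 0.669, -0.669, -0.23]
force: [-3.0, 0.3, 9.3]
finger_gap: -0.005
```

The cap top is felt at z = 0.1268, so its centre is at about 0.1113, 7.7 mm below the neck top. I'll lift away and do a last check.

Request:
{"name": "apply_moves", "arguments": {"motion": [[0, 0, -0.2, 0, 0], [0, 0, -1, 0, 0], [0, 0, -2.5, 0, 0], [0, 0, -4, 0, 0], [0, 0, -4, 0, 0], [0, 0, -4, 0, 0]]}}

```text
t: 23.52
tcp_pos: [0.5708, 0.0236, 0.2449]
tool_rot: [-0.23, -0.669, 0.669, 0.231]
force: [-0.0, -0.2, -0.1]
finger_gap: -0.001
```

```bash
python3 - <<'E'
from h import *
show()
cv2.imwrite("pics/f.png",cv2.resize(manip.snapshot("scene")[...,::-1],None,fx=1.5,fy=1.5))
E
```

```text
t 23.52 tcp [0.5708 0.0236 0.2449] F [-0.04 -0.2  -0.13] M [ 0.    0.02 -0.09] gap -0.1 q6 2.079 zaxis yaw -127.98 tilt 0.07
```

View pics/f.png

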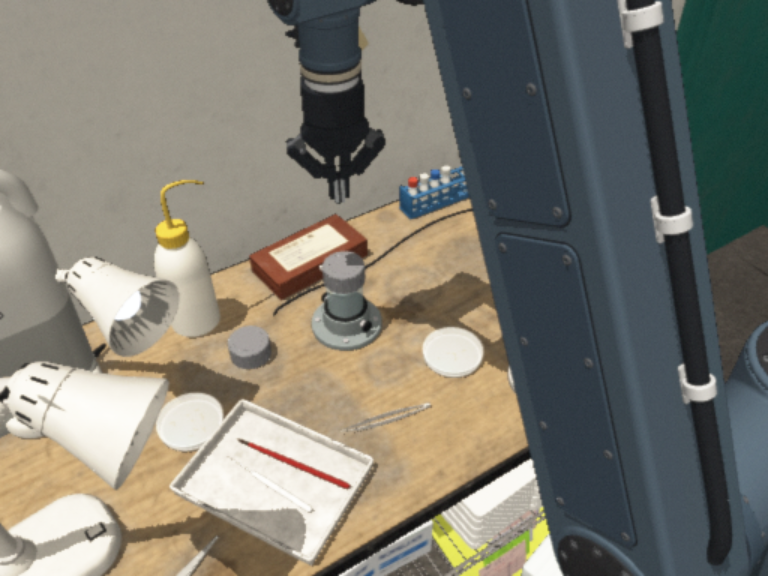

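The cap sits level on the jar at about (343,270), the gripper is clear, and the large dish and forceps are in place.

```bash
python3 -c "
from station import manip
print(manip.sign_off())"
```

```text
the job is handed in; nothing more can be done
None
```

The cap is screwed home on the jar and released, and I handed the job in at about 23.5 s. I got no verdict back.

- **Threading:** I picked the grey cap nearest the base and lowered it level over the neck. No backward search was needed, because the lugs happened to land over the entries and dropped straight in. I then turned it back about 7° until it touched the entry stop, and screwed it about 64° clockwise, lowering it along the thread to the end stop. I released it once on the way, regripped at 20 N and turned the last few degrees.
- **Height check:** Touching the cap top with shut fingers at up to 9 N put its centre about 7.7 mm below the neck top. The limit is 6.9 mm, and the very end of the thread would be 8 mm.
- **Last look:** The cap looks level. The gripper is clear and its force reading is near zero. The large dish and forceps are where they started. The small dish was hidden by the arm, so I could not see it at the end.
- **Less certain:** At the first touch of the end stop the wrist moment read up to 0.4 N m, with about 5 N of side force, so the jar may have twisted up to about 0.1 rad. I backed off, and it should spring back, but I had no direct reading of the jar joint. The camera height is only good to about 1 mm, so the height rests on the touch and on the feel of the thread.

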